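# Index the pipe stub three notches

## Task

Two ratchet indexing heads stand on the welding bench. On the one that holds the pipe stub, work the hand lever exactly three full strokes - each time push the paddle down to its stop, then let it spring all the way back up - so that the pipe is turned on by three notches, a quarter turn, for the next weld. Do not work the lever of the other head, which holds a square flange plate.

Things in the scene. Friction and masses are not known exactly. Their poses are not given: they have to be found in the camera images.
- pipe_paddle (a point): Centre of the top face of the black rubber lever paddle (44 wide, 36 long, 8 mm thick) on the head with the pipe. It moves with the lever. At rest: z up, x level along the lever to the pivot, 109 mm along x and 37 mm below; 122 mm above the table. At the bottom stop: 47 mm above the table, straight below (half-way down 6 mm farther from the pivot). Nothing stands over it.
- pipe_head: Indexing head with the pipe: blue round housing 84 mm across, 127 mm high, on a fixed dark base plate 130 x 110 mm. Origin at the table under the middle of its level axis (85 mm up, along y). Lever on its -y side, paddle 109 mm in -x and 56 mm in -y; chuck on its +y side with a steel pipe stub 60 mm across that carries a small angle bracket and ends at y = 143 mm.
- pipe_lever (a joint): Angle of that lever in rad: 0 at rest (up), 0.66 at its bottom stop. A spring brings it up within half a second once let go. Pushing takes 3 to 8 N at the paddle. The chuck starts to turn after about 0.14 rad; the next notch is caught only if the lever is pushed beyond 0.6 rad and returns to 0.
- pipe_chuck (a joint): Angle in rad of the chuck with the pipe stub, near 0 at the start. Each full stroke of the lever turns it on by one notch, 0.524 rad (30 degrees); it stays there while the lever comes back up.
- plate_lever (a joint): Lever angle in rad of the other, equal head, which holds a 100 mm square, 10 mm thick flange plate with four holes in place of the pipe; 0 at rest, grows as it is pushed. Not to be worked.
Things that resemble listed ones, but are neither listed nor needed, are in the scene too. What is shaped like the part that bears plate_lever but green or yellow is not meant.

How it is judged (in metres and radians):
On the way, in this order (a step that is already met when the one before it is completed fails the run):
1. first stroke: lever down, chuck turned on one notch (value of joint pipe_lever above 0.5 rad and value of joint pipe_chuck above 0.4 rad), for 0.05 s.
2. lever back up (value of joint pipe_lever below 0.08 rad), for 0.05 s.
3. second stroke: lever down, chuck turned on two notches (value of joint pipe_lever above 0.5 rad and value of joint pipe_chuck above 0.92 rad), for 0.05 s.
4. lever back up (value of joint pipe_lever below 0.08 rad), for 0.05 s.
5. third stroke: lever down, chuck turned on three notches (value of joint pipe_lever above 0.5 rad and value of joint pipe_chuck above 1.4 rad), for 0.05 s.
6. lever back up (value of joint pipe_lever below 0.08 rad), for 0.05 s.
At the end, for the whole second after the job is handed in: The chuck with the pipe stub has been turned on by three notches (1.57 rad, from 1.40 to 1.75 rad) in three lever strokes, and both levers are back up at rest (below 0.08 rad) (value of joint pipe_chuck between 1.4 and 1.75 rad and value of joint each of pipe_lever, plate_lever below 0.08 rad); the robot touches nothing.
It fails at once if the lever of the other head, with the flange plate, is worked (pushed more than 0.2 rad) (value of joint plate_lever above 0.2 rad).
It fails at once if a fourth notch: the pipe's chuck is turned beyond 1.8 rad (value of joint pipe_chuck above 1.8 rad).
It also fails if it takes over 40 s, if anything falls off the work surface, if the arm or the gripper's body presses on something with over 40 N, if the wrist force passes 120 N, or if a joint passes its speed limit or range.

## Robot

A 6-joint arm with a two-finger parallel gripper is mounted at the origin on the work surface. World frame = base frame: x ahead of the robot, y to its left, z up, the work surface at z = 0. Lengths are in m, angles in degrees, forces in N, time in s.
With the tool pointing down it reaches from about 0.375 to 0.9 m from the base axis. Payload 3.1 kg.
Tool frame: the origin (TCP) lies on the centre line of the jaws, within the pads' length; the fingertips stand 8 mm ahead of it and the grasp point (between the pads) lies 11 mm behind it (bot.tip_extent is the distance from the TCP to the fingertips, in m); z points along the fingers, y is the line along which they close (so a half turn about z gives the same grasp; the last joint's range is limited). The gripper opens to 87 mm and grips with 3 to 60 N. Pads are 19 mm wide; open, the fingers measure 117 mm over their backs; the gripper's body (75 mm by 190 mm) begins 51 mm behind the grasp point.
Start: joints at [63.054, 30.224, 82.088, -0, 67.689, -10.227], TCP at [0.18, 0.599, 0.193] pointing down, gripper open.
Joint ranges: [-176.69, 176.69], [-43.24, 126.21], [12.49, 139.97], [-82, 262], [0, 151.66], [-163.58, 163.58]. Speed limits (degrees/s): [159.86, 159.86, 180, 180, 180, 180].

## Interface

Orientations are given as a 3x3 rotation matrix whose columns are the frame's x, y, z axes.
In Python, from rig import bot, vision, workorder gives the robot as it stands.
- The arm moves only by the shell command python3 -m handwheel 'ROWS'. ROWS is JSON, a list of rows, each an object with "delta_rot": the turn, a rotation vector about the tool's x, y, z in rad, a list of three; "xyz": the shift along the tool's x, y, z in mm, a list of three; "hand": the closure, from -1 (fully open) to 1 (shut). A call has exactly 5 rows; each row is the pose to reach, as a shift and turn from the pose commanded when the call began, along the tool's axes at that moment; what a row does not reach only later rows make up. A row lasts 1/8 s, in which the tool goes at most 62.5 mm and 10.7 degrees, less where a joint would pass 70% of its speed; a pose out of reach is approached as far as the arm can. A call with a gripper value outside its range is refused whole. The fingers move at their own pace and stop on an object; the grip force is fixed at half the most. Time passes only in rows, so rows that repeat a pose let the fingers close, or fill a call up. It gives the time, the measured TCP pose, the force, the opening and the grip force at its end, in the units of the state.
- bot.read_state(): the state, without advancing time (a new reading comes with each control period).
- vision.capture(name): name is "scene" or "side" or "wrist"; returns the picture (480x640x3 uint8, red, green, blue); there is no depth.
- vision.camera_model(name): a dict with "camera_matrix" (3x3 intrinsics, pixels), "dist_coeffs" ([k1, k2, p1, p2, k3] as OpenCV has them; the pictures are not rectified), "camera_from_world" (4x4, takes a point from world to camera coordinates). Camera axes: x right, y up, looking along -z (the intrinsics and any distortion apply to the point x, -y, -z); pixel columns grow to the right and rows downward; lengths in m; the calibration is good to about 2 mm. A picture is of the moment at which its call begins: read the wrist's pose just before it. camera_model takes no time and is no camera call; for the wrist camera it gives the pose at the moment of the call.
- workorder.hand_in(): hands the job in; it is judged then, once.
The state is a dict: "time_s": time; "joint_positions": joint angles; "qvel": joint speeds; "tau": joint torques, N m; "position": TCP position; "tcp_rot": TCP orientation; "force": force on the tool from outside, world axes, zero at the start; "moment": the same for the moment, N m; "opening": opening from 0.0 (shut) to 1.0 (fully open); "grasp_force": force on a finger pad.
Only numpy, scipy, OpenCV 4.12 (cv2) and the standard library are available. Lean on these libraries where they do the work, as an engineer would, in place of code of your own. Each camera call takes 0.05 s, during which the arm holds its last target. There are 200 camera calls.

## Working session

There is one attempt and no reset: what is moved stays moved. The work goes in short steps, Python scripts to look and compute and a shell command to move; the robot and the scene stay as the last step left them, time stands still between calls to the robot, and variables do not carry over. Pictures are saved under pics/ and viewed, at most 10 in all, crops included, and the job is handed in when it is done.

```bash
mkdir -p pics
python3 - <<'E'
from rig import bot,vision
import cv2,numpy as np
for n in("scene","side"):
    im=vision.capture(n); cv2.imwrite(f"pics/{n}0.png",im[:,:,::-1])
    m=vision.camera_model(n); print(n,np.round(m["camera_matrix"],1).tolist(),np.round(m["camera_from_world"],3).tolist(),m["dist_coeffs"])
s=bot.read_state();print(s["time_s"],s["position"],np.round(s["tcp_rot"],3).tolist())
E
```

```text
scene [[606.9, 0.0, 324.3], [0.0, 606.9, 238.6], [0.0, 0.0, 1.0]] [[-0.692, 0.721, -0.002, 0.32], [-0.483, -0.462, 0.744, 0.111], [0.536, 0.516, 0.668, -1.665], [0.0, 0.0, 0.0, 1.0]] [-0.01163132  0.          0.          0.          0.        ]
side [[492.1, 0.0, 322.1], [0.0, 492.1, 239.1], [0.0, 0.0, 1.0]] [[0.742, -0.67, 0.016, -0.342], [0.493, 0.561, 0.665, -0.278], [-0.454, -0.485, 0.747, -1.064], [0.0, 0.0, 0.0, 1.0]] [-0.07421767  0.          0.          0.          0.        ]
0.1 [0.17944047 0.59793283 0.19206263] [[-0.958, 0.288, -0.001], [0.288, 0.958, -0.002], [0.0, -0.002, -1.0]]
```

View pics/scene0.png

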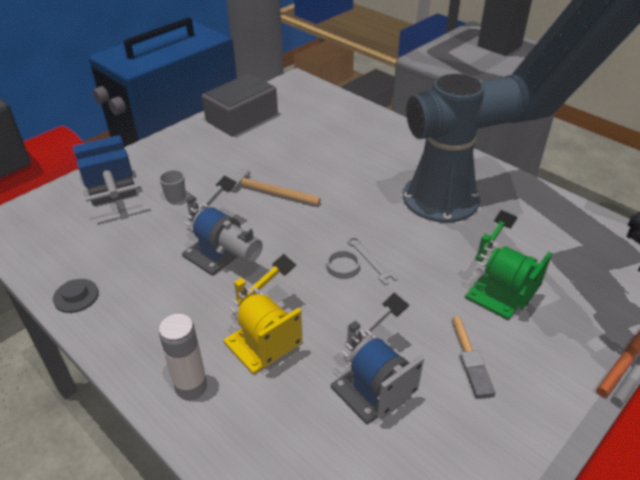

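View pics/side0.png

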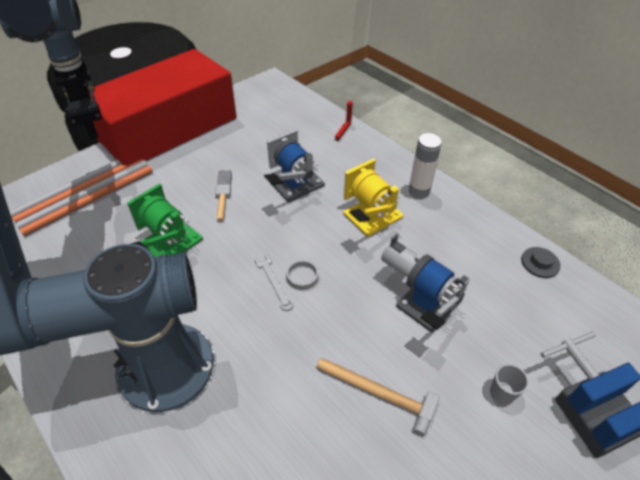

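Scene view: the candidates are the blue head with a pipe (213,230, paddle 228,183), the blue head with a plate (377,365, paddle 396,304), and the yellow (262,325) and green (512,275) decoys. The pipe head at (213,230) is the one meant, since it is blue and its chuck carries a grey pipe at (240,240). I'll confirm that with a crop and measure.

```bash
cat > h.py <<'E'
import numpy as np,cv2
from rig import bot,vision
def ray(n,uv,z):
    m=vision.camera_model(n);T=np.array(m["camera_from_world"])
    p=cv2.undistortPoints(np.array([[uv]],float),np.array(m["camera_matrix"]),np.array(m["dist_coeffs"]))[0,0]
    d=T[:3,:3].T@[p[0],-p[1],-1];c=-T[:3,:3].T@T[:3,3]
    return c+d*(z-c[2])/d[2]
def proj(n,P):
    m=vision.camera_model(n);T=np.array(m["camera_from_world"])
    q=np.atleast_2d(P)@T[:3,:3].T+T[:3,3];q=q*[1,-1,-1]
    return cv2.projectPoints(q,np.zeros(3),np.zeros(3),np.array(m["camera_matrix"]),np.array(m["dist_coeffs"]))[0][:,0]
E
python3 - <<'E'
from h import *
P=ray("scene",(228.5,183.5),.122);print(P,proj("side",P))
a=cv2.imread("pics/scene0.png")[150:280,160:290];b=cv2.imread("pics/side0.png")[230:360,370:500]
cv2.imwrite("pics/crop.png",cv2.resize(np.hstack([a,b]),(800,400),interpolation=cv2.INTER_CUBIC))
E
```

```text
[ 0.45542323 -0.33647252  0.122     ] [[429.52548551 316.70897011]]
```

View pics/crop.png

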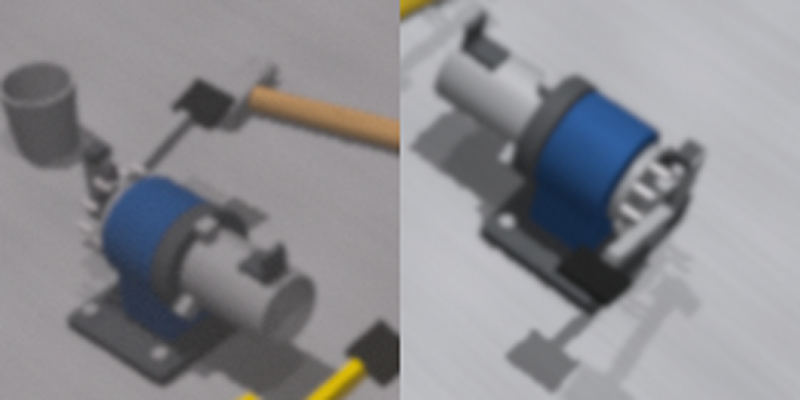

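The crop confirms it: a blue housing whose chuck carries a plain pipe with a bracket. Its paddle is at scene (227,183.5) and side (433,319). Next I'll triangulate the paddle and get the yaw from the pipe end.

Run:
```python
from h import *
from scipy.optimize import least_squares
f=lambda P:np.r_[proj("scene",P)[0]-(227,183.5),proj("side",P)[0]-(433.4,319.4)]
r=least_squares(f,[.45,-.33,.12]);print(r.x,r.fun)
P=r.x;E=ray("scene",(254.3,250),.085);d=(E-P)[:2];print(E,np.hypot(*d))
yaw=np.arctan2(d[1],d[0])-np.arctan2(199,109);print("yaw",np.degrees(yaw))
R=lambda v:np.array([[np.cos(yaw),-np.sin(yaw)],[np.sin(yaw),np.cos(yaw)]])@v
O=P[:2]-R([-.109,-.056]);print("origin",O)
for c in[(-65,-55),(65,-55),(65,55),(-65,55)]:
  q=np.r_[O+R(np.array(c)/1e3),.008]
  print(c,q.round(3),proj("scene",q),proj("side",q))
# tool-relative
s=bot.read_state();Rt=np.array(s["tcp_rot"]);t=np.r_[P[:2],.2];print("d tool mm",Rt.T@(t-s["position"])*1000, "reach",np.hypot(*P[:2]))
```

```text
[ 0.45689344 -0.34442901  0.11915271] [-0.86771479 -0.14786142 -0.72570214  0.07833478]
[ 0.54758825 -0.13861288  0.085     ] 0.22491293348953198
yaw 4.9300875894535725
origin [ 0.56067753 -0.27926872]
(-65, -55) [ 0.501 -0.34   0.008] [[218.84627628 226.12087401]] [[434.18700601 333.50597903]]
(65, -55) [ 0.63  -0.328  0.008] [[180.36681009 253.04967417]] [[464.54777494 299.39761152]]
(65, 55) [ 0.621 -0.219  0.008] [[211.25842945 272.97047305]] [[427.42093868 274.61874317]]
(-65, 55) [ 0.491 -0.23   0.008] [[249.53417705 244.13767813]] [[396.12467878 306.0258528 ]]
d tool mm [-536.80846848 -822.72920897   -6.50420413] reach 0.5721738901360542
```

Checks pass: paddle z comes out at 0.119 (nominal 0.122), paddle-to-pipe-end distance is 225 mm (expected 227), and the base corners match. I'll travel high and around the base with the gripper shut.

```bash
python3 -m handwheel '[{"xyz":[-50,-27,-20],"delta_rot":[0,0,0],"hand":1},{"xyz":[-100,-54,-40],"delta_rot":[0,0,0],"hand":1},{"xyz":[-150,-80,-55],"delta_rot":[0,0,0],"hand":1},{"xyz":[-200,-107,-67],"delta_rot":[0,0,0],"hand":1},{"xyz":[-249,-134,-67],"delta_rot":[0,0,0],"hand":1}]'
# to about (0.5,0.1): delta (.12,-.3)
python3 -m handwheel '[{"xyz":[-40,-50,0],"delta_rot":[0,0,-0.07],"hand":1},{"xyz":[-80,-101,0],"delta_rot":[0,0,-0.15],"hand":1},{"xyz":[-120,-151,0],"delta_rot":[0,0,-0.22],"hand":1},{"xyz":[-161,-202,0],"delta_rot":[0,0,-0.30],"hand":1},{"xyz":[-201,-253,0],"delta_rot":[0,0,-0.377],"hand":1}]'
python3 -c "
from h import *
s=bot.read_state();R=np.array(s['tcp_rot']);print(R.round(3),s['joint_positions'],R.T@(np.array([.457,-.343,.2])-s['position'])*1000)"
```

```text
time_s: 0.72
position: [0.3813, 0.3975, 0.2609]
tcp_rot: [[-0.958, 0.288, 0.002], [0.288, 0.958, 0.001], [-0.001, 0.002, -1.0]]
force: [0.9, -0.0, 0.1]
opening: 0.516
grasp_force: 0.0
time_s: 1.35
position: [0.4958, 0.1065, 0.2598]
tcp_rot: [[-0.996, -0.088, -0.0], [-0.088, 0.996, 0.0], [0.0, 0.0, -1.0]]
force: [1.6, -0.2, -0.2]
opening: 0.017
grasp_force: 0.0
[[-0.996 -0.088 -0.   ]
 [-0.088  0.996  0.   ]
 [ 0.     0.    -1.   ]] [-5.33505111e-01  1.65208331e+01  9.38103329e+01  1.29033173e-02
  6.96779705e+01 -9.55646077e+01] [  78.0422803  -444.34231103   59.68769895]
```

```bash
python3 -m handwheel '[{"xyz":[9,-50,0],"delta_rot":[0,0,0],"hand":1},{"xyz":[18,-100,0],"delta_rot":[0,0,0],"hand":1},{"xyz":[27,-150,0],"delta_rot":[0,0,0],"hand":1},{"xyz":[36,-200,0],"delta_rot":[0,0,0],"hand":1},{"xyz":[44,-250,0],"delta_rot":[0,0,0],"hand":1}]'
python3 -m handwheel '[{"xyz":[9,-50,0],"delta_rot":[0,0,0],"hand":1},{"xyz":[18,-100,0],"delta_rot":[0,0,0],"hand":1},{"xyz":[27,-150,20],"delta_rot":[0,0,0],"hand":1},{"xyz":[34,-194,60],"delta_rot":[0,0,0],"hand":1},{"xyz":[34,-194,80],"delta_rot":[0,0,0],"hand":1}]'
python3 - <<'E'
from h import *
s=bot.read_state();print(s["position"],bot.tip_extent)
im=vision.capture("wrist")[:,:,::-1].copy()
for n in("scene","side"):pass
P=np.array([.457,-.343,.122]);p=proj("wrist",P)[0];print(p, proj("wrist",s["position"]))
cv2.imwrite("pics/w.png",im)
a=vision.capture("scene")[130:260,160:290,::-1];b=vision.capture("side")[230:360,370:500,::-1]
cv2.imwrite("pics/c2.png",cv2.resize(np.hstack([a,b]),(800,400),interpolation=cv2.INTER_CUBIC))
E
```

```text
time_s: 1.98
position: [0.4723, -0.1459, 0.2597]
tcp_rot: [[-0.996, -0.085, -0.0], [-0.085, 0.996, 0.0], [0.0, 0.0, -1.0]]
force: [0.6, -0.1, -0.4]
opening: 0.006
grasp_force: 0.0
time_s: 2.6
position: [0.4543, -0.3435, 0.1775]
tcp_rot: [[-0.997, -0.081, -0.002], [-0.081, 0.997, 0.001], [0.002, 0.001, -1.0]]
force: [-0.5, 0.4, -0.4]
opening: 0.01
grasp_force: 0.0
[ 0.4543476  -0.34353022  0.17745884] 0.008
[311.70808833 252.90291955] [[310.61440194 280.70875061]]
```

View pics/w.png

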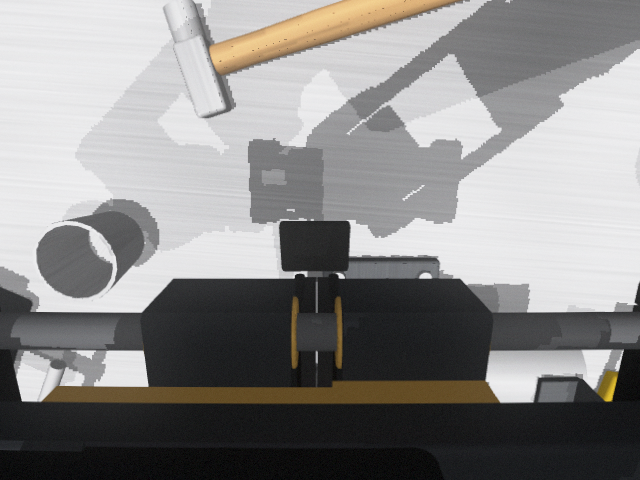

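View pics/c2.png

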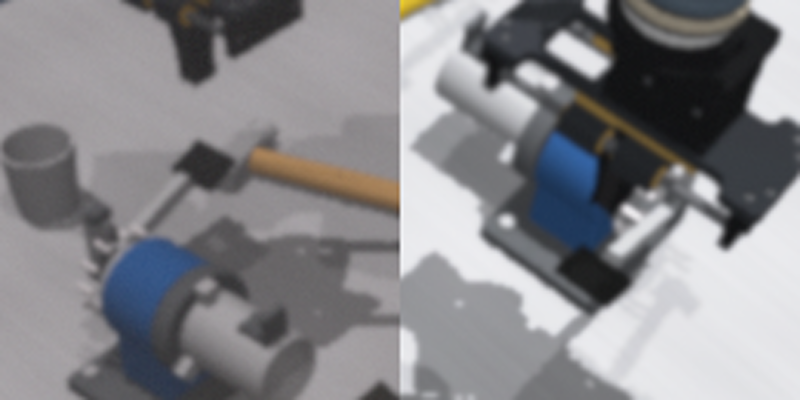

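The wrist view shows the paddle at (315,246), predicted (312,253), so I'll shift 3 mm outward. The side view shows the fingers clear of the housing. First stroke: go most of the way down, then feel for the stop.

```bash
python3 -m handwheel '[{"xyz":[3,-1,25],"delta_rot":[0,0,0],"hand":1},{"xyz":[3,-1,45],"delta_rot":[0,0,0],"hand":1},{"xyz":[3,-1,65],"delta_rot":[0,0,0],"hand":1},{"xyz":[3,-1,85],"delta_rot":[0,0,0],"hand":1},{"xyz":[3,-1,102],"delta_rot":[0,0,0],"hand":1}]'
python3 -m handwheel '[{"xyz":[0,0,3],"delta_rot":[0,0,0],"hand":1},{"xyz":[0,0,6],"delta_rot":[0,0,0],"hand":1},{"xyz":[0,0,8],"delta_rot":[0,0,0],"hand":1},{"xyz":[0,0,10],"delta_rot":[0,0,0],"hand":1},{"xyz":[0,0,10],"delta_rot":[0,0,0],"hand":1}]'
```

```text
time_s: 3.38
position: [0.4534, -0.3421, 0.0789]
tcp_rot: [[-0.996, -0.087, 0.001], [-0.087, 0.996, -0.002], [-0.001, -0.002, -1.0]]
force: [-2.1, 0.0, 3.9]
opening: 0.003
grasp_force: 2.0
time_s: 4.0
position: [0.4526, -0.342, 0.068]
tcp_rot: [[-0.996, -0.085, -0.0], [-0.085, 0.996, -0.0], [0.0, -0.0, -1.0]]
force: [-3.2, -1.2, 3.7]
opening: 0.003
grasp_force: 2.0
```

```bash
python3 -m handwheel '[{"xyz":[0,0,1],"delta_rot":[0,0,0],"hand":1},{"xyz":[0,0,2],"delta_rot":[0,0,0],"hand":1},{"xyz":[0,0,3],"delta_rot":[0,0,0],"hand":1},{"xyz":[0,0,4],"delta_rot":[0,0,0],"hand":1},{"xyz":[0,0,5],"delta_rot":[0,0,0],"hand":1}]'
python3 -m handwheel '[{"xyz":[0,0,1],"delta_rot":[0,0,0],"hand":1},{"xyz":[0,0,2],"delta_rot":[0,0,0],"hand":1},{"xyz":[0,0,3],"delta_rot":[0,0,0],"hand":1},{"xyz":[0,0,3],"delta_rot":[0,0,0],"hand":1},{"xyz":[0,0,3],"delta_rot":[0,0,0],"hand":1}]'
```

```text
time_s: 4.62
position: [0.4527, -0.342, 0.0629]
tcp_rot: [[-0.996, -0.085, -0.0], [-0.085, 0.996, -0.0], [0.0, -0.0, -1.0]]
force: [-2.6, -0.0, 4.5]
opening: 0.004
grasp_force: 2.1
time_s: 5.25
position: [0.4527, -0.342, 0.06]
tcp_rot: [[-0.996, -0.085, 0.0], [-0.085, 0.996, -0.0], [-0.0, -0.0, -1.0]]
force: [-3.2, -1.1, 3.8]
opening: 0.006
grasp_force: 2.0
```

```bash
python3 -m handwheel '[{"xyz":[0,0,1],"delta_rot":[0,0,0],"hand":1},{"xyz":[0,0,2],"delta_rot":[0,0,0],"hand":1},{"xyz":[0,0,3],"delta_rot":[0,0,0],"hand":1},{"xyz":[0,0,4],"delta_rot":[0,0,0],"hand":1},{"xyz":[0,0,4],"delta_rot":[0,0,0],"hand":1}]'
```

```text
time_s: 5.88
position: [0.4526, -0.3419, 0.0559]
tcp_rot: [[-0.996, -0.085, -0.0], [-0.085, 0.996, 0.0], [0.0, 0.0, -1.0]]
force: [-2.6, -1.3, 3.7]
opening: 0.004
grasp_force: 2.2
```

Run:
```python
from h import *
a=vision.capture("scene")[130:260,160:290,::-1];b=vision.capture("wrist")[150:410,190:450,::-1]
cv2.imwrite("pics/c3.png",np.hstack([cv2.resize(x,(400,400),interpolation=cv2.INTER_CUBIC) for x in(a,b)]))
```

```text
(no output)
```

View pics/c3.png

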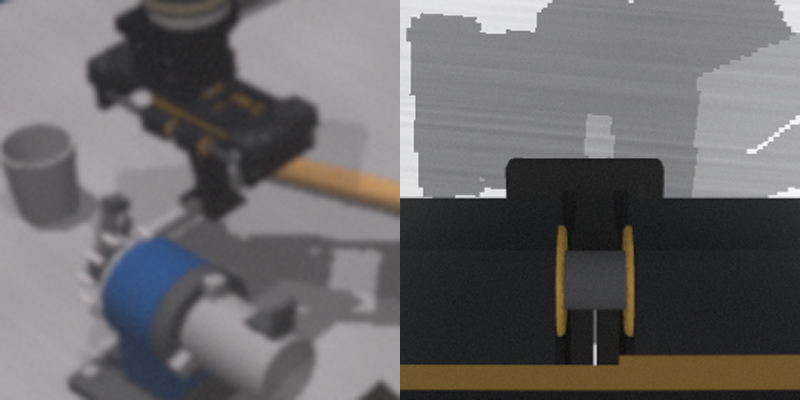

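The paddle is still under the fingertips and down, but the stop hasn't been felt. Continuing gently.

```bash
python3 -m handwheel '[{"xyz":[0,0,1],"delta_rot":[0,0,0],"hand":1},{"xyz":[0,0,2],"delta_rot":[0,0,0],"hand":1},{"xyz":[0,0,3],"delta_rot":[0,0,0],"hand":1},{"xyz":[0,0,4],"delta_rot":[0,0,0],"hand":1},{"xyz":[0,0,4],"delta_rot":[0,0,0],"hand":1}]'
python3 - <<'E'
from h import *
a=cv2.imread("pics/scene0.png")[190:270,180:260];b=vision.capture("scene")[190:270,180:260,::-1]
cv2.imwrite("pics/c4.png",np.hstack([cv2.resize(x,(400,400),interpolation=cv2.INTER_CUBIC) for x in(a,b)]))
E
```

```text
time_s: 6.6
position: [0.4528, -0.3419, 0.0519]
tcp_rot: [[-0.996, -0.085, 0.0], [-0.085, 0.996, -0.0], [-0.0, -0.0, -1.0]]
force: [-1.7, -1.1, 4.9]
opening: 0.007
grasp_force: 2.5
```

View pics/c4.png

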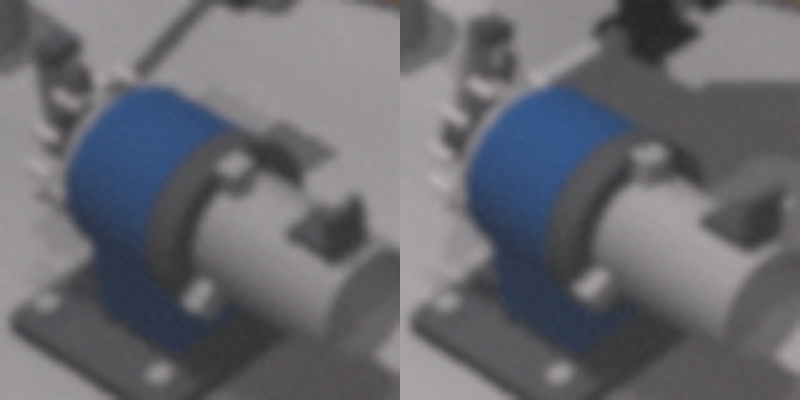

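Chuck has visibly turned, with the bracket moving from (246,235) to (250,233). I'll quantify the angle from the jaws.

Run:
```python
from h import *
from scipy.optimize import least_squares
yaw=np.radians(4.93);O=np.array([.558,-.279,.085])
ex=np.array([np.cos(yaw),np.sin(yaw),0]);ey=np.array([-np.sin(yaw),np.cos(yaw),0]);ez=np.array([0,0,1])
pt=lambda y,r,t:O+ey*y+r*(np.sin(t)*-ex+np.cos(t)*ez)
J0=[(227.6,223),(220,249.4)];J1=[(230,222),(219,247)];B=[(246,235),(250,233)]
def f(p):
    y,r,t,d,yb,rb,tb=p;o=[]
    for k,(J) in enumerate((J0,J1)):
        o+=[proj("scene",pt(y,r,t+k*d))[0]-J[0],proj("scene",pt(y,r,t+k*d+p0))[0]-J[1],proj("scene",pt(yb,rb,tb+k*d))[0]-B[k]]
    return np.r_[np.ravel(o),(y-.055)/.02,(yb-.12)/.02,(rb-.038)/.01]
for p0 in(2.094,-2.094):
  r=least_squares(f,[.055,.035,0,.3,.12,.038,0]);print(p0,r.x.round(3),r.cost)
s=bot.read_state();d=np.array(s["position"])-O;print("tip head frame",d@ex,d@ey,s["position"][2]-.008,s["force"])
```

```text
2.094 [ 0.033  0.037  1.436  0.136  0.127  0.043 -0.142] 41.805660573614745
-2.094 [ 0.06   0.039 -0.059  0.237  0.125  0.04  -0.139] 1.5165815178993245
tip head frame -0.11016140154010544 -0.05365897711718168 0.04398724710168526 [-2.48376599  0.13207139  4.68065035]
```

Run:
```python
from h import *
a=cv2.imread("pics/side0.png")[230:350,380:500];b=vision.capture("side")[230:350,380:500,::-1]
c=vision.capture("scene")[150:210,190:250,::-1]
cv2.imwrite("pics/c5.png",np.hstack([cv2.resize(x,(400,400),interpolation=cv2.INTER_CUBIC) for x in(b,c)]))
s=bot.read_state();print(s["position"],s["force"],s["moment"])
ya=np.radians(4.93);ex=np.array([np.cos(ya),np.sin(ya),0]);ey=np.array([-np.sin(ya),np.cos(ya),0]);O=np.array([.558,-.279,.085])
for q in(0,.4,.66):
  t=np.arctan2(37,109)-q;P=O-.056*ey-.1151*np.cos(t)*ex+[0,0,.1151*np.sin(t)];print(q,P.round(4),proj("scene",P),proj("side",P))
```

```text
[ 0.45284414 -0.34189763  0.05199081] [-2.72319829 -1.75002223  4.46872008] [-0.08023391  0.42541607  0.01831846]
0 [ 0.4542 -0.3442  0.122 ] [[226.90737333 182.01805522]] [[432.00759395 319.38655158]]
0.4 [ 0.4484 -0.3447  0.0766] [[230.47632967 195.25794036]] [[426.50646607 332.57550326]]
0.66 [ 0.4544 -0.3441  0.0474] [[229.99755906 205.33083499]] [[425.71497651 337.78949115]]
```

View pics/c5.png

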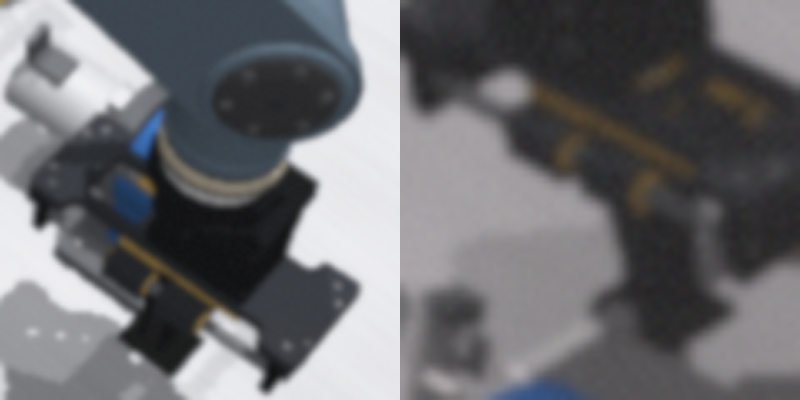

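Run:
```python
from h import *
ya=np.radians(4.93);ex=np.array([np.cos(ya),np.sin(ya),0]);ey=np.array([-np.sin(ya),np.cos(ya),0]);O=np.array([.558,-.279,.085]);ez=np.array([0,0,1.])
for q in(0,.3,.4,.5,.6,.66):
  c,s=np.cos(q),np.sin(q)
  out=[]
  for a,b in((-18,-22),(-18,22),(18,22),(18,-22)):
    x,z=(-109+a)/1e3,.037
    P=O+ey*(-.056+b/1e3)+ex*(x*c+z*s)+ez*(z*c+x*s)   # lever down = -x side falls
    p=proj("scene",P)[0];out.append((((p-(190,150))/.15)+(400,0)).round().astype(int).tolist())
  print(q,out)
s=bot.read_state();t=np.array(s["position"])
for dz in(0,-.008):print("tip crop",((proj("scene",t+[0,0,dz])[0]-(190,150))/.15+(400,0)).round())
```

```text
0 [[640, 170], [722, 213], [653, 258], [570, 214]]
0.3 [[620, 272], [701, 317], [632, 339], [550, 293]]
0.4 [[609, 309], [690, 354], [622, 368], [541, 322]]
0.5 [[596, 347], [676, 392], [611, 398], [530, 352]]
0.6 [[581, 385], [662, 431], [599, 428], [518, 382]]
0.66 [[572, 408], [652, 454], [591, 447], [510, 400]]
tip crop [672. 360.]
tip crop [674. 376.]
```

Run:
```python
from h import *
ya=np.radians(4.93);ex=np.array([np.cos(ya),np.sin(ya),0]);ey=np.array([-np.sin(ya),np.cos(ya),0]);O=np.array([.558,-.279,.085]);ez=np.array([0,0,1.])
for q in(0,.3,.4,.5,.6,.66):
  c,s=np.cos(q),np.sin(q)
  out=[]
  for a,b in((-18,-22),(-18,22),(18,22),(18,-22)):
    x,z=(-109+a)/1e3,.037
    P=O+ey*(-.056+b/1e3)+ex*(x*c-z*s)+ez*(z*c+x*s)
    p=proj("scene",P)[0];out.append((((p-(190,150))/.15)+(400,0)).round().astype(int).tolist()+[round(P[2],3)])
  print(q,out)
```

```text
0 [[640, 170, np.float64(0.122)], [722, 213, np.float64(0.122)], [653, 258, np.float64(0.122)], [570, 214, np.float64(0.122)]]
0.3 [[660, 246, np.float64(0.083)], [741, 289, np.float64(0.083)], [674, 310, np.float64(0.093)], [593, 266, np.float64(0.093)]]
0.4 [[662, 274, np.float64(0.07)], [743, 317, np.float64(0.07)], [678, 331, np.float64(0.084)], [596, 286, np.float64(0.084)]]
0.5 [[662, 303, np.float64(0.057)], [742, 347, np.float64(0.057)], [679, 352, np.float64(0.074)], [598, 307, np.float64(0.074)]]
0.6 [[659, 333, np.float64(0.044)], [739, 377, np.float64(0.044)], [679, 374, np.float64(0.064)], [598, 329, np.float64(0.064)]]
0.66 [[656, 351, np.float64(0.036)], [736, 395, np.float64(0.036)], [678, 387, np.float64(0.058)], [597, 342, np.float64(0.058)]]
```

Run:
```python
from h import *
s=bot.read_state()
for z in(.03,.04,.05,.06,.07,.08):
  a=ray("wrist",(259.5,253),z-.004);b=ray("wrist",(361,253),z-.004);print(z,np.linalg.norm(a-b).round(4),((a+b)/2).round(4))
m=vision.camera_model("wrist");T=np.array(m["camera_from_world"]);print("cam",(-T[:3,:3].T@T[:3,3]).round(3),s["position"].round(3) if hasattr(s["position"],"round") else s["position"])
```

```text
0.03 0.0569 [ 0.4486 -0.346   0.026 ]
0.04 0.0543 [ 0.4455 -0.3461  0.036 ]
0.05 0.0517 [ 0.4423 -0.3462  0.046 ]
0.06 0.0491 [ 0.4392 -0.3464  0.056 ]
0.07 0.0464 [ 0.436  -0.3465  0.066 ]
0.08 0.0438 [ 0.4329 -0.3466  0.076 ]
cam [ 0.38  -0.349  0.244] [ 0.453 -0.342  0.052]
```

The views agree on a lever angle of about 0.42 rad, so the contact sits about 25 mm higher than the nominal tip suggests. The body still has clearance, so I'll continue down while watching the force.

```bash
python3 -m handwheel '[{"xyz":[0,0,2],"delta_rot":[0,0,0],"hand":1},{"xyz":[0,0,4],"delta_rot":[0,0,0],"hand":1},{"xyz":[0,0,6],"delta_rot":[0,0,0],"hand":1},{"xyz":[0,0,8],"delta_rot":[0,0,0],"hand":1},{"xyz":[0,0,8],"delta_rot":[0,0,0],"hand":1}]'
python3 -m handwheel '[{"xyz":[0,0,1],"delta_rot":[0,0,0],"hand":1},{"xyz":[0,0,3],"delta_rot":[0,0,0],"hand":1},{"xyz":[0,0,4],"delta_rot":[0,0,0],"hand":1},{"xyz":[0,0,5],"delta_rot":[0,0,0],"hand":1},{"xyz":[0,0,5],"delta_rot":[0,0,0],"hand":1}]'
```

```text
time_s: 7.38
position: [0.4534, -0.3419, 0.044]
tcp_rot: [[-0.996, -0.085, 0.001], [-0.085, 0.996, -0.0], [-0.001, -0.0, -1.0]]
force: [-1.8, -0.2, 4.7]
opening: 0.0
grasp_force: 2.6
time_s: 8.0
position: [0.454, -0.3419, 0.0393]
tcp_rot: [[-0.996, -0.084, 0.003], [-0.084, 0.996, -0.0], [-0.002, -0.001, -1.0]]
force: [0.8, 0.6, 5.3]
opening: 0.006
grasp_force: 2.7
```

```bash
python3 -m handwheel '[{"xyz":[0,0,1],"delta_rot":[0,0,0],"hand":1},{"xyz":[0,0,2],"delta_rot":[0,0,0],"hand":1},{"xyz":[0,0,3],"delta_rot":[0,0,0],"hand":1},{"xyz":[0,0,4],"delta_rot":[0,0,0],"hand":1},{"xyz":[0,0,4],"delta_rot":[0,0,0],"hand":1}]'
python3 - <<'E'
from h import *
a=vision.capture("scene")[150:270,170:260,::-1];b=vision.capture("wrist")[150:410,190:450,::-1]
cv2.imwrite("pics/c6.png",np.hstack([cv2.resize(x,(400,533 if i==0 else 533),interpolation=cv2.INTER_CUBIC) for i,x in enumerate((a,b))]))
E
```

```text
time_s: 8.62
position: [0.4546, -0.3419, 0.0354]
tcp_rot: [[-0.996, -0.084, 0.004], [-0.084, 0.996, -0.001], [-0.004, -0.001, -1.0]]
force: [1.5, 1.8, 5.8]
opening: 0.003
grasp_force: 2.8
```

View pics/c6.png

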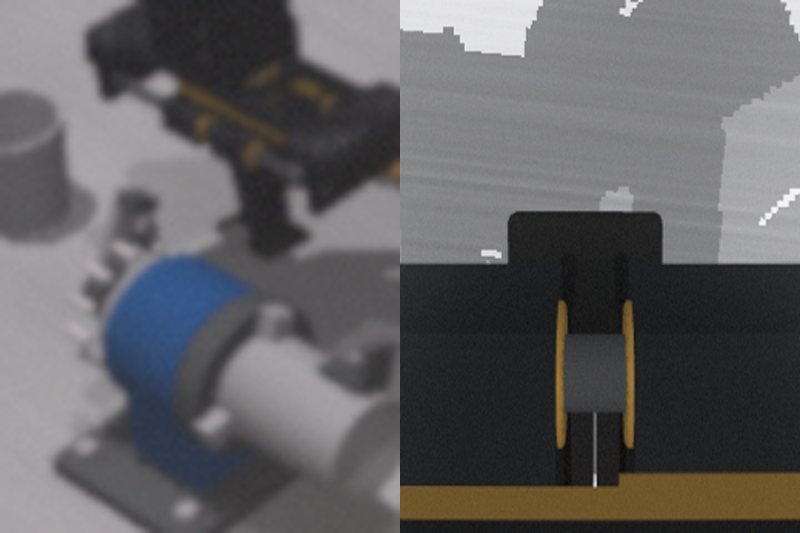

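The lever is near 0.55–0.6 rad: jaw has moved to (232,222.5), bracket to (251,230). The force is still only the spring, so I'll go on to the stop.

```bash
python3 -m handwheel '[{"xyz":[0,0,1],"delta_rot":[0,0,0],"hand":1},{"xyz":[0,0,2],"delta_rot":[0,0,0],"hand":1},{"xyz":[0,0,3],"delta_rot":[0,0,0],"hand":1},{"xyz":[0,0,4],"delta_rot":[0,0,0],"hand":1},{"xyz":[0,0,4],"delta_rot":[0,0,0],"hand":1}]'
python3 -m handwheel '[{"xyz":[0,0,1],"delta_rot":[0,0,0],"hand":1},{"xyz":[0,0,2],"delta_rot":[0,0,0],"hand":1},{"xyz":[0,0,3],"delta_rot":[0,0,0],"hand":1},{"xyz":[0,0,3],"delta_rot":[0,0,0],"hand":1},{"xyz":[0,0,3],"delta_rot":[0,0,0],"hand":1}]'
```

```text
time_s: 9.35
position: [0.4551, -0.342, 0.0316]
tcp_rot: [[-0.996, -0.084, 0.005], [-0.084, 0.996, -0.001], [-0.004, -0.001, -1.0]]
force: [2.9, 2.7, 6.3]
opening: 0.007
grasp_force: 2.8
time_s: 9.98
position: [0.4551, -0.3423, 0.0287]
tcp_rot: [[-0.996, -0.084, 0.005], [-0.084, 0.996, -0.002], [-0.005, -0.002, -1.0]]
force: [1.9, 2.2, 6.2]
opening: 0.002
grasp_force: 2.9
```

```bash
python3 -m handwheel '[{"xyz":[0,0,1],"delta_rot":[0,0,0],"hand":1},{"xyz":[0,0,2],"delta_rot":[0,0,0],"hand":1},{"xyz":[0,0,3],"delta_rot":[0,0,0],"hand":1},{"xyz":[0,0,4],"delta_rot":[0,0,0],"hand":1},{"xyz":[0,0,4],"delta_rot":[0,0,0],"hand":1}]'
cat > ang.py <<'E'
from h import *
import sys
yaw=np.radians(4.93);O=np.array([.558,-.279,.085])
ex=np.array([np.cos(yaw),np.sin(yaw),0]);ey=np.array([-np.sin(yaw),np.cos(yaw),0]);ez=np.array([0,0,1])
pt=lambda y,r,t:O+ey*y+r*(np.sin(t)*-ex+np.cos(t)*ez)
def sub(g,p,s=12):return cv2.getRectSubPix(g,(s,s),p)
a=cv2.imread("pics/scene0.png");b=vision.capture("scene")[:,:,::-1].copy();cv2.imwrite("pics/%s.png"%sys.argv[1],b)
for n,c in(("jaw",(227.6,223)),("lowjaw",(220,249.4)),("bracket",(246,235))):
    x,y=map(round,c);t=a[y-6:y+7,x-6:x+7];r=cv2.matchTemplate(b[y-20:y+21,x-20:x+21],t,cv2.TM_CCOEFF_NORMED)
    _,v,_,l=cv2.minMaxLoc(r);print(n,round(v,2),"shift",l[0]-14,l[1]-14)
for d in(.24,.4,.524,.6):
    print(d,[(proj("scene",pt(y,r,t+d))-proj("scene",pt(y,r,t)))[0].round(1).tolist() for y,r,t in((.06,.039,-.06),(.06,.039,-2.15),(.125,.04,-.14))])
E
python3 ang.py s2
```

```text
time_s: 10.6
position: [0.4552, -0.3425, 0.0247]
tcp_rot: [[-0.996, -0.084, 0.005], [-0.084, 0.996, -0.002], [-0.005, -0.002, -1.0]]
force: [2.2, 1.7, 7.0]
opening: 0.01
grasp_force: 2.9
jaw 0.62 shift 13 12
lowjaw 0.91 shift -2 -5
bracket 0.79 shift 7 -4
0.24 [[2.9, -1.9], [-1.7, -1.7], [3.0, -2.3]]
0.4 [[4.9, -2.6], [-2.5, -3.2], [5.0, -3.3]]
0.524 [[6.3, -3.0], [-2.9, -4.6], [6.5, -3.9]]
0.6 [[7.2, -3.1], [-3.1, -5.6], [7.3, -4.1]]
```

Chuck is now near 0.52 rad by matching. A little more, to make sure of the stop.

```bash
python3 -m handwheel '[{"xyz":[0,0,1],"delta_rot":[0,0,0],"hand":1},{"xyz":[0,0,2],"delta_rot":[0,0,0],"hand":1},{"xyz":[0,0,3],"delta_rot":[0,0,0],"hand":1},{"xyz":[0,0,4],"delta_rot":[0,0,0],"hand":1},{"xyz":[0,0,4],"delta_rot":[0,0,0],"hand":1}]'; python3 ang.py s3|head -3
```

```text
time_s: 11.28
position: [0.4553, -0.3427, 0.0208]
tcp_rot: [[-0.996, -0.084, 0.005], [-0.084, 0.996, -0.002], [-0.005, -0.003, -1.0]]
force: [1.2, 1.2, 7.3]
opening: 0.008
grasp_force: 3.0
jaw 0.61 shift 13 11
lowjaw 0.88 shift -2 -6
bracket 0.77 shift 8 -4
```

```bash
python3 -m handwheel '[{"xyz":[0,0,1],"delta_rot":[0,0,0],"hand":1},{"xyz":[0,0,2],"delta_rot":[0,0,0],"hand":1},{"xyz":[0,0,3],"delta_rot":[0,0,0],"hand":1},{"xyz":[0,0,4],"delta_rot":[0,0,0],"hand":1},{"xyz":[0,0,4],"delta_rot":[0,0,0],"hand":1}]'; python3 ang.py s4|head -3
```

```text
time_s: 11.95
position: [0.4557, -0.3429, 0.0191]
tcp_rot: [[-0.996, -0.084, 0.006], [-0.084, 0.996, -0.003], [-0.006, -0.004, -1.0]]
force: [-0.7, 3.7, 22.1]
opening: 0.004
grasp_force: 10.2
jaw 0.61 shift 14 12
lowjaw 0.89 shift -2 -6
bracket 0.76 shift 8 -4
```

Stop reached (force jumped to 22 N at TCP z ≈ 0.019). Lifting 135 mm so the lever can spring back.

```bash
python3 -m handwheel '[{"xyz":[0,0,-30],"delta_rot":[0,0,0],"hand":1},{"xyz":[0,0,-65],"delta_rot":[0,0,0],"hand":1},{"xyz":[0,0,-100],"delta_rot":[0,0,0],"hand":1},{"xyz":[0,0,-125],"delta_rot":[0,0,0],"hand":1},{"xyz":[0,0,-135],"delta_rot":[0,0,0],"hand":1}]'
python3 -m handwheel '[{"xyz":[0,0,0],"delta_rot":[0,0,0],"hand":1},{"xyz":[0,0,0],"delta_rot":[0,0,0],"hand":1},{"xyz":[0,0,0],"delta_rot":[0,0,0],"hand":1},{"xyz":[0,0,0],"delta_rot":[0,0,0],"hand":1},{"xyz":[0,0,0],"delta_rot":[0,0,0],"hand":1}]'; python3 ang.py s5|head -3
python3 - <<'E'
from h import *
a=cv2.imread("pics/s5.png")[150:270,170:260];b=vision.capture("wrist")[150:410,190:450,::-1]
cv2.imwrite("pics/c7.png",np.hstack([cv2.resize(x,(400,533),interpolation=cv2.INTER_CUBIC) for x in(a,b)]))
E
```

```text
time_s: 12.62
position: [0.4538, -0.3421, 0.152]
tcp_rot: [[-0.996, -0.085, 0.003], [-0.085, 0.996, -0.001], [-0.003, -0.002, -1.0]]
force: [0.2, 0.3, 0.1]
opening: 0.006
grasp_force: 0.0
time_s: 13.25
position: [0.4526, -0.3418, 0.1506]
tcp_rot: [[-0.996, -0.085, -0.0], [-0.085, 0.996, 0.0], [0.0, 0.0, -1.0]]
force: [-0.2, 0.2, 0.2]
opening: 0.004
grasp_force: 0.0
jaw 0.63 shift 13 11
lowjaw 0.89 shift -2 -6
bracket 0.87 shift 8 -4
```

View pics/c7.png

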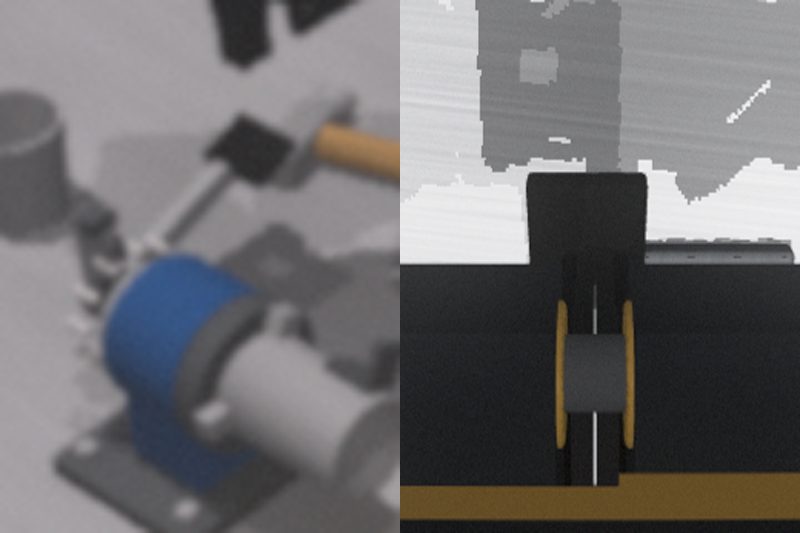

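The paddle is back up at (245,148 in the crop), clear of the fingers, and the chuck kept its notch. Second stroke: the same 135 mm.

```bash
python3 -m handwheel '[{"xyz":[0,0,30],"delta_rot":[0,0,0],"hand":1},{"xyz":[0,0,60],"delta_rot":[0,0,0],"hand":1},{"xyz":[0,0,85],"delta_rot":[0,0,0],"hand":1},{"xyz":[0,0,105],"delta_rot":[0,0,0],"hand":1},{"xyz":[0,0,120],"delta_rot":[0,0,0],"hand":1}]'
python3 -m handwheel '[{"xyz":[0,0,5],"delta_rot":[0,0,0],"hand":1},{"xyz":[0,0,9],"delta_rot":[0,0,0],"hand":1},{"xyz":[0,0,13],"delta_rot":[0,0,0],"hand":1},{"xyz":[0,0,15],"delta_rot":[0,0,0],"hand":1},{"xyz":[0,0,15],"delta_rot":[0,0,0],"hand":1}]'
```

```text
time_s: 13.98
position: [0.454, -0.3423, 0.0312]
tcp_rot: [[-0.996, -0.084, 0.003], [-0.084, 0.996, -0.001], [-0.003, -0.001, -1.0]]
force: [2.1, 2.0, 6.8]
opening: 0.002
grasp_force: 3.1
time_s: 14.6
position: [0.4547, -0.343, 0.0191]
tcp_rot: [[-0.996, -0.085, 0.004], [-0.085, 0.996, -0.003], [-0.004, -0.003, -1.0]]
force: [-0.1, 2.8, 16.3]
opening: 0.008
grasp_force: 8.1
```

Stop reached again (16 N). Lift, wait, then check the chuck: the bracket should have moved one more notch.

```bash
python3 -m handwheel '[{"xyz":[0,0,-30],"delta_rot":[0,0,0],"hand":1},{"xyz":[0,0,-65],"delta_rot":[0,0,0],"hand":1},{"xyz":[0,0,-100],"delta_rot":[0,0,0],"hand":1},{"xyz":[0,0,-125],"delta_rot":[0,0,0],"hand":1},{"xyz":[0,0,-135],"delta_rot":[0,0,0],"hand":1}]'
python3 -m handwheel '[{"xyz":[0,0,0],"delta_rot":[0,0,0],"hand":1},{"xyz":[0,0,0],"delta_rot":[0,0,0],"hand":1},{"xyz":[0,0,0],"delta_rot":[0,0,0],"hand":1},{"xyz":[0,0,0],"delta_rot":[0,0,0],"hand":1},{"xyz":[0,0,0],"delta_rot":[0,0,0],"hand":1}]'; sed -i 's/(.24,.4,.524,.6)/(1.047,1.57)/' ang.py; python3 ang.py s6
python3 - <<'E'
import cv2
a,b,c=[cv2.imread(f"pics/{n}.png") for n in("scene0","s5","s6")]
def m(a,b,x,y,h=6,w=10):
    r=cv2.matchTemplate(b[y-w-h:y+w+h+1,x-w-h:x+w+h+1],a[y-h:y+h+1,x-h:x+h+1],cv2.TM_CCOEFF_NORMED);_,v,_,l=cv2.minMaxLoc(r);return l[0]-w,l[1]-w,round(v,2)
print("s5->s6 lowjaw",m(b,c,218,244),"bracket",m(b,c,254,231),"paddle 0->s6",m(a,c,227,183))
E
```

```text
time_s: 15.22
position: [0.4533, -0.3426, 0.1527]
tcp_rot: [[-0.996, -0.085, 0.002], [-0.085, 0.996, -0.002], [-0.002, -0.003, -1.0]]
force: [0.2, -0.6, -0.2]
opening: 0.008
grasp_force: 0.0
time_s: 15.85
position: [0.4526, -0.3418, 0.1506]
tcp_rot: [[-0.996, -0.085, -0.001], [-0.085, 0.996, 0.001], [0.0, 0.001, -1.0]]
force: [0.3, 0.7, -0.5]
opening: 0.006
grasp_force: 0.0
jaw 0.61 shift -5 0
lowjaw 0.7 shift -4 -11
bracket 0.81 shift 14 -3
1.047 [[11.5, -1.9], [-2.7, -11.9], [11.9, -3.5]]
1.57 [[14.1, 2.9], [0.8, -19.9], [14.9, 0.9]]
s5->s6 lowjaw (-2, -5, 0.82) bracket (6, 1, 0.92) paddle 0->s6 (0, 0, 0.99)
```

The second notch is made: bracket (14,-3) and lower jaw (-4,-11), close to the prediction for 1.05 rad. The paddle is back exactly at rest. Third stroke, then lift and retreat.

```bash
python3 -m handwheel '[{"xyz":[0,0,30],"delta_rot":[0,0,0],"hand":1},{"xyz":[0,0,60],"delta_rot":[0,0,0],"hand":1},{"xyz":[0,0,85],"delta_rot":[0,0,0],"hand":1},{"xyz":[0,0,105],"delta_rot":[0,0,0],"hand":1},{"xyz":[0,0,120],"delta_rot":[0,0,0],"hand":1}]'
python3 -m handwheel '[{"xyz":[0,0,5],"delta_rot":[0,0,0],"hand":1},{"xyz":[0,0,9],"delta_rot":[0,0,0],"hand":1},{"xyz":[0,0,13],"delta_rot":[0,0,0],"hand":1},{"xyz":[0,0,15],"delta_rot":[0,0,0],"hand":1},{"xyz":[0,0,15],"delta_rot":[0,0,0],"hand":1}]'
python3 -m handwheel '[{"xyz":[0,0,-30],"delta_rot":[0,0,0],"hand":1},{"xyz":[0,0,-65],"delta_rot":[0,0,0],"hand":1},{"xyz":[0,0,-100],"delta_rot":[0,0,0],"hand":1},{"xyz":[0,0,-140],"delta_rot":[0,0,0],"hand":1},{"xyz":[0,0,-170],"delta_rot":[0,0,0],"hand":1}]'
python3 -m handwheel '[{"xyz":[0,0,0],"delta_rot":[0,0,0],"hand":1},{"xyz":[0,0,0],"delta_rot":[0,0,0],"hand":1},{"xyz":[0,0,0],"delta_rot":[0,0,0],"hand":1},{"xyz":[0,0,0],"delta_rot":[0,0,0],"hand":1},{"xyz":[0,0,0],"delta_rot":[0,0,0],"hand":1}]'; python3 ang.py s7
python3 - <<'E'
import cv2
a,b,c=[cv2.imread(f"pics/{n}.png") for n in("scene0","s6","s7")]
def m(a,b,x,y,h=6,w=10):
    r=cv2.matchTemplate(b[y-w-h:y+w+h+1,x-w-h:x+w+h+1],a[y-h:y+h+1,x-h:x+h+1],cv2.TM_CCOEFF_NORMED);_,v,_,l=cv2.minMaxLoc(r);return l[0]-w,l[1]-w,round(v,2)
print("s6->s7 lowjaw",m(b,c,216,238),"bracket",m(b,c,260,232),"paddle",m(a,c,227,183))
E
```

```text
time_s: 16.52
position: [0.454, -0.3423, 0.0311]
tcp_rot: [[-0.996, -0.084, 0.003], [-0.084, 0.996, -0.001], [-0.003, -0.001, -1.0]]
force: [2.6, 1.9, 6.3]
opening: 0.006
grasp_force: 3.1
time_s: 17.15
position: [0.4547, -0.343, 0.019]
tcp_rot: [[-0.996, -0.085, 0.004], [-0.085, 0.996, -0.003], [-0.004, -0.003, -1.0]]
force: [0.1, 3.4, 17.0]
opening: 0.006
grasp_force: 8.2
time_s: 17.77
position: [0.4529, -0.3423, 0.1879]
tcp_rot: [[-0.996, -0.085, 0.001], [-0.085, 0.996, -0.002], [-0.001, -0.002, -1.0]]
force: [0.5, -0.0, -0.2]
opening: 0.006
grasp_force: 0.0
time_s: 18.4
position: [0.4524, -0.3417, 0.1852]
tcp_rot: [[-0.996, -0.085, -0.001], [-0.085, 0.996, 0.001], [0.001, 0.001, -1.0]]
force: [0.1, 0.1, -0.2]
opening: 0.006
grasp_force: 0.0
jaw 0.6 shift 3 4
lowjaw 0.73 shift 4 3
bracket 0.69 shift 3 12
1.047 [[11.5, -1.9], [-2.7, -11.9], [11.9, -3.5]]
1.57 [[14.1, 2.9], [0.8, -19.9], [14.9, 0.9]]
s6->s7 lowjaw (5, 3, 0.82) bracket (3, 4, 0.75) paddle (0, 0, 0.99)
```

The third notch is confirmed: the bracket moved (3,4) px against a predicted (3,4.4), the paddle is at rest and the arm is clear.

```bash
python3 -c "
from rig import workorder
print(workorder.hand_in())"
```

```text
the job is handed in; nothing more can be done
None
```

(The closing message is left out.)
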